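Pick up the dark bread roll with the serving tongs and hold it up

TASK

Pick up the serving tongs that lie on the worktop, close their red jaws on the dark seeded bread roll on the chopping board and lift it well clear, so that the roll is at least 15 cm above the worktop, and finish while still holding it there, still, in the tongs. Never touch that roll with the gripper itself, only with the tongs; leave the pale roll and the lemon, tomato and garlic where they are.

Things in the scene. Friction and masses are not known exactly. Their poses are not given: they have to be found in the camera images.
- tongs_grip (a point): Point midway between the tongs' two black ribbed grip zones, 15 mm above the underside, near the centre of mass; axes as body tongs. The zones reach 30 mm behind and ahead of it, 30 mm high. Over their outer faces they measure 51 mm at rest, 34 mm with the jaws on a 56 mm roll. Squeezing takes about 2.5 N a side to start, 7 N at 34 mm; they spring open when let out.
- tongs_jaws (a point): Point midway between the two red jaws, 120 mm ahead (+x) of tongs_grip, 15 mm above the underside; same axes. Jaws 30 mm high, 54 mm long, with small inward lips at the ends. At rest their faces are 92 mm apart (104 mm over the outsides); each 1 mm of squeeze over the grip zones narrows the gap by about 2.1 mm.
- tongs_left (a joint): Squeeze angle of each tongs arm in rad: 0 fully open at rest, 0.08 with the jaw faces 56 mm apart, stop at 0.18.
- dark_roll_center (a point): Centre of the dark brown seeded bread roll: round, crusty and rigid, 56 mm in diameter, 44 mm high, flat bottom, upright side from 10 to 27 mm above its bottom, 40 g; it stands on the chopping board, this point 22 mm above its underside.
- pale_roll_center (a point): Centre of the pale golden bread roll of the same size and shape (56 mm diameter, 44 mm high), on the same board, about 135 to 205 mm from the dark one. To be left alone.
- chopping_board: Brown wooden chopping board, 210 mm (its x) by 300 mm (its y) by 21 mm thick, fixed on the worktop; origin at the centre of its underside, top 21 mm above.
- lemon: Yellow lemon, 78x55x56 mm, on the worktop behind the board; origin at the centre of its underside. To be left alone.
- tomato: Red tomato, 74 mm wide, 69 mm high, on the worktop behind the board; origin at its underside. To be left alone.
- garlic: Whitish garlic bulb, 60 mm wide, 59 mm high, on the worktop behind the board; origin at its underside. To be left alone.
- tongs: Steel serving tongs, 275 mm long, 30 mm high, 0.11 kg, lying flat with their two arms side by side, jaws pointing away from the robot. Origin on the centre line between the grip zones, on the underside; +x runs along the tongs to the red jaws, +y across (closing direction), +z up. Hinge 105 mm behind the origin. A spring holds the arms apart; both arms always move equally.
Things that resemble listed ones, but are neither listed nor needed, are in the scene too. Leave any purple look-alike of the part that bears dark_roll_center alone.

How it is judged:
By the outcome, as a careful person would: the job done as asked, in the order asked, and still so for the second after the job is handed in, while the arm keeps its last pose, push and grip.
It also fails if it takes over 38 s, if anything falls off the work surface, if the arm or the gripper's body presses on something with over 40 N, if the wrist force passes 120 N, or if a joint passes its speed limit or range.

ROBOT

A 6-joint arm with a two-finger parallel gripper is mounted at the origin on a cart in front of the work surface, level with it; the furniture and walls round the work are solid. World frame = base frame: x ahead of the robot, y to its left, z up, the work surface at z = 0. Lengths are in m, angles in rad, forces in N, time in s.
With the tool pointing down it reaches from about 0.35 to 1 m from the base axis. Payload 7.1 kg.
Tool frame: the origin (TCP) lies at the very end of the fingers, on their centre line; the grasp point (between the pads) lies 19 mm behind it (grasp_offset is the distance from the TCP to the grasp point, in m); z points along the fingers, y is the line along which they close (so a half turn about z gives the same grasp; the last joint's range is limited). The gripper opens to 85 mm and grips with 20 to 120 N. Pads are 22 mm wide; open, the fingers measure 114 mm over their backs; the gripper's body (76 mm by 85 mm) begins 54 mm behind the grasp point. The pads swing forward as they close: fully open they stand 13 mm farther back than shut.
Start: joints at [-1.244, 0.423, 1.63, -0, 1.089, -0.019], TCP at [0.212, -0.588, 0.202] pointing down, gripper open.
Joint ranges: [-3, 3], [-0.9, 2.11], [0.09, 2.58], [-1.31, 4.45], [0.11, 2.69], [-2.54, 2.54]. Speed limits (rad/s): [2.39, 2.39, 3.01, 3.14, 3.14, 3.14].

INTERFACE

Orientations are given as a unit quaternion [x, y, z, w].
In Python, from bench import observe, snapshot, calibration, finish_job, look_for, grasp_offset gives the robot as it stands.
- The arm moves only by the tool drive_tool, never from a script. Its argument "rows" is one flat list of numbers, 5 for each row, row after row: the closure, from -1 (fully open) to 1 (shut), then the shift along the tool's x, y, z in units of 10 cm (1.0 is 10 cm), then the turn about the tool's z in units of 90 degrees (1.0 is 90 degrees). A call has 1 to 20 rows; each row shifts and turns the commanded pose from where the row before left it, along the tool's axes as they then stand; what a row does not reach is not made up. A row lasts 1/12 s, in which the tool goes at most 41.7 mm and 7.16 degrees, less where a joint would pass 70% of its speed; a pose out of reach is approached as far as the arm can. A call with a number of a shift or a turn outside -1 to 1 is refused whole. A call with a gripper value outside its range is refused whole. The fingers move at their own pace and stop on an object; "force" is the grip in N (left out, the last holds). Time passes only in rows, so rows that do not move let the fingers close. It gives the time, the measured TCP pose, the force, the opening and the grip force at its end, in the units of the state.
- observe(): the state, without advancing time (a new reading comes with each control period).
- snapshot(name): name is "scene" or "side" or "wrist"; returns the picture (384x512x3 uint8, red, green, blue); there is no depth.
- calibration(name): a dict with "fx", "fy", "cx", "cy" (pixels), "rvec" (rotation vector, rad) and "tvec" (3), from world to camera coordinates, as OpenCV has them; the wrist camera has in their place "mount" (4x4, takes a point from camera to tool coordinates, whose origin is the TCP and whose axes are the flange's). Camera axes: x right, y down, z forward; pixel columns grow to the right and rows downward; lengths in m; the calibration is good to about 2 mm. The wrist camera is an equidistant fisheye: a pixel r from the principal point sees the ray r / f radians off the axis. A picture is of the moment at which its call begins: read the wrist's pose just before it. calibration takes no time and is no camera call.
- finish_job(): hands the job in; it is judged then, once.
Trained networks look in the newest picture that a camera, given by its name, has taken for a name from the list of things; names that differ only in an ending like _2 or _b are one class to them, and where a whole thing is asked for, a point or a joint stands for the part that bears it (a point fixed in the world has none). Each returns a list of dicts, best first, with "confidence" (0 to 1); they miss things now and then, are a little off and sometimes report something else, mostly with a low value. They report only what shows in the picture. A call takes as long as a camera call. They do not tell look-alikes from the thing itself.
- look_for(camera, name): "location" ([column, row] in pixels, amid what is visible of it).
The state is a dict: "clock": time; "q": joint angles; "qd": joint speeds; "joint_torque": joint torques, N m; "tcp_pos": TCP position; "ee_rot": TCP orientation; "wrist_force": force on the tool from outside, world axes, zero at the start; "moment": the same for the moment, N m; "gripper_width": opening from 0.0 (shut) to 1.0 (fully open); "finger_force": force on a finger pad.
Only numpy, scipy, OpenCV 4.12 (cv2) and the standard library are available. Lean on these libraries where they do the work, as an engineer would, in place of code of your own. Each camera call takes 0.05 s, during which the arm holds its last target. There are 200 camera calls.

## Working session

There is one attempt and no reset: what is moved stays moved. The work goes in short steps, Python scripts to look and compute and a tool call to move; the robot and the scene stay as the last step left them, time stands still between calls to the robot, and variables do not carry over. Pictures are saved under pics/ and viewed, at most 10 in all, crops included, and the job is handed in when it is done.

Besides the shell and the picture viewer there is one more tool, called by a JSON object that holds its "fn" and its "kwargs". drive_tool: Moves the arm, as the interface text tells. Its arguments: {"type":"object","properties":{"rows":{"type":"array","items":{"type":"number","minimum":-1,"maximum":1}},"force":{"type":"number"}},"required":["rows"]}

```bash
mkdir -p pics; cat > h.py <<'E'
import numpy as np, cv2
from bench import *
from scipy.spatial.transform import Rotation as R
def px2world(cam,uv,z):
    c=calibration(cam)
    Rm=cv2.Rodrigues(np.array(c["rvec"],float))[0]; t=np.array(c["tvec"],float).ravel()
    o=-Rm.T@t; d=Rm.T@np.array([(uv[0]-c["cx"])/c["fx"],(uv[1]-c["cy"])/c["fy"],1])
    return o+d*(z-o[2])/d[2]
def proj(cam,P):
    c=calibration(cam); K=np.array([[c["fx"],0,c["cx"]],[0,c["fy"],c["cy"]],[0,0,1]])
    return cv2.projectPoints(np.array(P,float).reshape(-1,1,3),np.array(c["rvec"],float),np.array(c["tvec"],float),K,None)[0].reshape(-1,2)
def wr_ray(uv,s):
    c=calibration("wrist"); M=np.array(c["mount"]); a=np.array([(uv[0]-c["cx"])/c["fx"],(uv[1]-c["cy"])/c["fy"]])
    r=np.linalg.norm(a); d=np.array([*(a/r*np.sin(r)),np.cos(r)])
    T=np.eye(4);T[:3,:3]=R.from_quat(s["ee_rot"]).as_matrix();T[:3,3]=s["tcp_pos"]
    T=T@M; return T[:3,3],T[:3,:3]@d
def wr2world(uv,s,z):
    o,d=wr_ray(uv,s); return o+d*(z-o[2])/d[2]
def wproj(P,s):
    c=calibration("wrist"); T=np.eye(4);T[:3,:3]=R.from_quat(s["ee_rot"]).as_matrix();T[:3,3]=s["tcp_pos"]
    T=T@np.array(c["mount"]); p=T[:3,:3].T@(np.array(P,float)-T[:3,3])
    n=np.hypot(p[0],p[1]); th=np.arctan2(n,p[2])
    return np.array([c["cx"]+c["fx"]*th*p[0]/n, c["cy"]+c["fy"]*th*p[1]/n])
def save(img,n): cv2.imwrite(f"pics/{n}.png",img[:,:,::-1])
E
python3 - <<'E'
from h import *
np.set_printoptions(precision=4,suppress=True)
s=observe(); print(s["tcp_pos"],s["ee_rot"],grasp_offset,s["clock"])
a={}
for c in("scene","side"):
    a[c]=snapshot(c)
    for n,z in(("tongs_grip",.015),("tongs_jaws",.015),("dark_roll_center",.043),("pale_roll_center",.043),("chopping_board",.021),("tongs",.015),("lemon",.028),("tomato",.03),("garlic",.03)):
        for r in look_for(c,n)[:3]: print(c,n,np.round(r["location"],1),round(r["confidence"],2),px2world(c,r["location"],z)[:2])
    save(a[c],c)
w=snapshot("wrist"); save(w,"wrist0")
save(np.vstack([cv2.resize(a["scene"],(400,300)),cv2.resize(a["side"],(400,300))]),"both")
E
```

```text
[ 0.2116 -0.5874  0.2012] [ 0.9851  0.172  -0.0001 -0.0008] 0.0187 0.0
scene tongs_grip [239.2 285.9] 0.84 [ 0.4178 -0.343 ]
scene tongs_jaws [241.6 270.1] 0.88 [ 0.4401 -0.3112]
scene dark_roll_center [259.6 236.1] 0.73 [ 0.5107 -0.2676]
scene dark_roll_center [222.5 237.5] 0.65 [ 0.4342 -0.2292]
scene dark_roll_center [257.6 139.1] 0.58 [0.6648 0.0224]
scene pale_roll_center [227.3 172.1] 0.57 [ 0.5339 -0.0501]
scene pale_roll_center [240.7 274.8] 0.57 [ 0.4271 -0.3346]
scene chopping_board [235.6 163.7] 0.93 [ 0.5753 -0.014 ]
scene tongs [239.4 275.5] 0.87 [ 0.4297 -0.3208]
scene lemon [307.9 152.2] 0.92 [ 0.7696 -0.0795]
scene lemon [241.2 271.7] 0.66 [ 0.4347 -0.3209]
scene tomato [309.7 186.1] 0.62 [ 0.7034 -0.188 ]
side tongs_grip [182.7 250.5] 0.62 [ 0.434  -0.3236]
side tongs_grip [336.6 173.8] 0.57 [ 0.7783 -0.0394]
side tongs_grip [233.2 168.6] 0.18 [ 0.5255 -0.0028]
side tongs_jaws [183.8 248.7] 0.92 [ 0.4354 -0.3184]
side dark_roll_center [191.3 216.1] 0.92 [ 0.4454 -0.2528]
side dark_roll_center [230.9 223.3] 0.81 [ 0.5229 -0.2799]
side dark_roll_center [291.5 156.7] 0.7 [0.6712 0.0022]
side pale_roll_center [234.1 171.4] 0.62 [ 0.5285 -0.0704]
side chopping_board [255.  171.5] 0.61 [ 0.5789 -0.0315]
side lemon [339.3 170.7] 0.8 [ 0.7818 -0.0478]
side tomato [327.8 207.2] 0.71 [ 0.7225 -0.2107]
side garlic [356.1 197.3] 0.76 [ 0.7907 -0.1739]
```

```bash
python3 - <<'E'
import cv2
a=cv2.imread("pics/scene.png")[100:330,130:370]; b=cv2.imread("pics/side.png")[120:320,120:400]
cv2.imwrite("pics/c1.png",cv2.resize(a,None,fx=2.6,fy=2.6,interpolation=cv2.INTER_CUBIC))
E
```

```text
(no output)
```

View pics/c1.png

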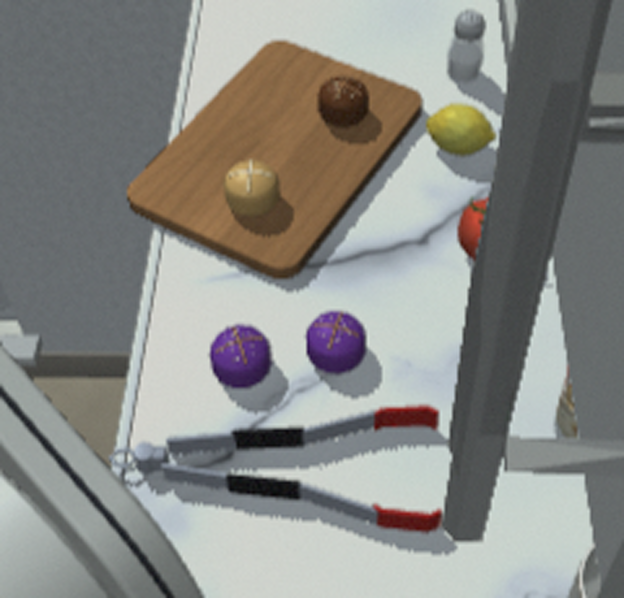

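View pics/wrist0.png

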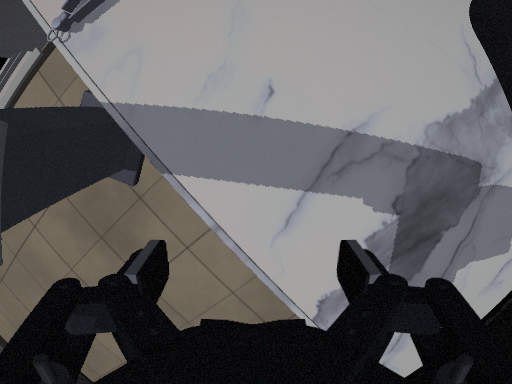

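The scene crop shows the tongs at full-image grips (233,268) and (231,287), and red jaws at (286,261) and (286,299). The dark roll is at about (262,139) and the pale roll at (227,172), with two purple look-alikes in between. The wrist view shows bare worktop, with the tongs hinge just at the top left (60,35).

```bash
python3 - <<'E'
from h import *
np.set_printoptions(precision=4,suppress=True)
for n,uv in(("gl",(233.1,268.1)),("gr",(231.2,286.9)),("jl",(286.5,260.8)),("jr",(286.5,299.2))): print(n,px2world("scene",uv,.02))
for c in("scene","side"):
    a=cv2.imread(f"pics/{c}.png"); h=cv2.cvtColor(a,cv2.COLOR_BGR2HSV)
    red=((h[...,0]<6)|(h[...,0]>174))&(h[...,1]>150)&(h[...,2]>60); blk=(h[...,2]<50)
    for nm,m in(("red",red),("blk",blk)):
        k,l,st,ce=cv2.connectedComponentsWithStats(m.astype(np.uint8))
        for i in range(1,k):
            if 40<st[i,4]<2000: print(c,nm,st[i],ce[i],px2world(c,ce[i],.018)[:2])
    cc=calibration(c); Rm=cv2.Rodrigues(np.array(cc["rvec"],float))[0]; print("cam pos",-Rm.T@np.array(cc["tvec"]).ravel())
E
```

```text
gl [ 0.4247 -0.3     0.02  ]
gr [ 0.4006 -0.339   0.02  ]
jl [ 0.5389 -0.3425  0.02  ]
jr [ 0.4905 -0.4217  0.02  ]
scene red [307 180   9  18 102] [310.4314 187.9216] [ 0.7082 -0.1862]
scene red [274 257  24   8 146] [285.5342 259.9384] [ 0.5389 -0.3386]
scene red [275 295  24   9 136] [286.5882 299.5368] [ 0.4908 -0.4217]
scene blk [  0 137  17  10  85] [  8.0118 142.7176] [0.0366 0.3882]
scene blk [253 137  18  11  72] [262.9444 143.8889] [0.6813 0.0209]
scene blk [245 143  46  60  93] [266.2366 174.5054] [ 0.6305 -0.088 ]
scene blk [ 56 165 149 184 296] [141.7128 265.4358] [ 0.2478 -0.192 ]
scene blk [220 265  27   7 163] [233.1718 268.2147] [ 0.4251 -0.2993]
scene blk [217 283  28   9 168] [230.881  286.9048] [ 0.4004 -0.3377]
scene blk [178 365  14  19 134] [183.3731 372.0746] [ 0.2439 -0.4511]
cam pos [ 0.2624 -0.7257  0.8266]
side red [311 195  34  28 527] [327.2789 209.0019] [ 0.7247 -0.1992]
side red [316 237  29  17 218] [330.7798 246.4266] [ 0.7072 -0.325 ]
side red [310 238  41  26 316] [329.2247 255.5443] [ 0.6993 -0.3509]
side red [226 246  28  21 343] [240.07   254.7697] [ 0.5393 -0.3432]
side red [199 275  27  25 344] [212.3692 288.564 ] [ 0.4934 -0.4272]
side blk [ 17  49  16  30 101] [24.8416 69.3168] [-0.4069  0.9778]
side blk [  0  80  31  16 182] [15.7967 89.0824] [-0.3149  0.6815]
side blk [283 152  21  14 182] [293.3626 159.0659] [0.6815 0.0391]
side blk [239 170  84  32 397] [279.2343 185.9395] [ 0.6322 -0.0987]
side blk [166 233  27  20 307] [179.0195 242.4853] [ 0.4251 -0.3033]
side blk [151 245  25  23 294] [162.9932 255.6837] [ 0.4008 -0.3409]
cam pos [ 0.5407 -0.9342  0.5029]
```

View pics/side.png

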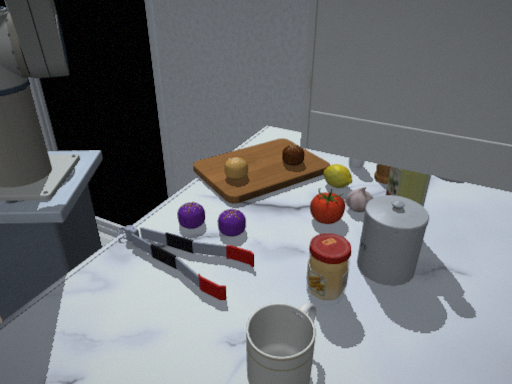

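The side view shows the tongs clear of clutter. The purple decoys at (191,215) and (232,223) are close to the left arm, so the gripper can only open partway. There is also a wall cabinet overhead at the back right. Next I'll work out the clearances.

```bash
python3 - <<'E'
from h import *
np.set_printoptions(precision=4,suppress=True)
for c in("scene","side"):
    a=cv2.imread(f"pics/{c}.png"); h=cv2.cvtColor(a,cv2.COLOR_BGR2HSV)
    m=(h[...,0]>125)&(h[...,0]<155)&(h[...,1]>120)
    k,l,st,ce=cv2.connectedComponentsWithStats(m.astype(np.uint8))
    for i in range(1,k):
        if st[i,4]>60: 
            p=px2world(c,ce[i],.022)[:2]; d=p-np.array([.413,-.320]); e=np.array([.857,-.515]); print(c,st[i],ce[i],p,"along",d@e,"lat",d@[.515,.857])
    for n in("dark_roll_center","pale_roll_center"): pass
# cabinet front lower edge: planes
def ln(c,a,b):
    cc=calibration(c); Rm=cv2.Rodrigues(np.array(cc["rvec"],float))[0]; o=-Rm.T@np.array(cc["tvec"]).ravel()
    d=[Rm.T@np.array([(u-cc["cx"])/cc["fx"],(v-cc["cy"])/cc["fy"],1]) for u,v in(a,b)]
    return o,np.cross(*d)
for A in(((301,308),(326,100)),((315,308),(338,100))):
  for B in(((307,148),(512,185)),((312,112),(512,156))):
    o1,n1=ln("scene",*A);o2,n2=ln("side",*B); d=np.cross(n1,n2); d/=np.linalg.norm(d)
    P=np.linalg.lstsq(np.array([n1,n2,d]),np.array([n1@o1,n2@o2,0]),rcond=None)[0]; print(A,B,"dir",d,"pt@y0",P-d*P[1]/d[1])
b=cv2.imread("pics/scene.png"); 
E
```

```text
scene [248 221  22  22 300] [258.6633 233.1633] [ 0.5195 -0.2469] along 0.05360732399684059 lat 0.11749464408460868
scene [211 227  22  22 306] [221.7876 238.7582] [ 0.4358 -0.2182] along -0.0328535778952483 lat 0.09897022103435009
side [178 205  27  23 468] [190.9957 216.4979] [ 0.4406 -0.2231] along -0.026246973030585555 lat 0.09720338889088416
side [219 211  26  25 496] [231.5665 223.7278] [ 0.5234 -0.2515] along 0.05935179850128183 lat 0.11552095360130196
((301, 308), (326, 100)) ((307, 148), (512, 185)) dir [ 0.5805  0.6968 -0.4213] pt@y0 [0.8766 0.     0.0315]
((301, 308), (326, 100)) ((312, 112), (512, 156)) dir [ 0.593   0.7139 -0.3724] pt@y0 [0.8741 0.     0.1214]
((315, 308), (338, 100)) ((307, 148), (512, 185)) dir [ 0.5994  0.682  -0.419 ] pt@y0 [0.9241 0.     0.0215]
((315, 308), (338, 100)) ((312, 112), (512, 156)) dir [ 0.6107  0.6991 -0.3719] pt@y0 [0.9181 0.     0.1109]
```

{"fn": "drive_tool", "kwargs": {"rows": [-0.36,0,0,0,0.08,-0.36,0,0,0,0.08,-0.36,0,0,0,0.08,-0.36,0,0,0,0.08,-0.36,0,0,0,0.08,-0.36,0,0,0,0.08,-0.36,0,0,0,0.08], "force": 20}}

```text
clock: 1.63
tcp_pos: [0.2118, -0.588, 0.202]
ee_rot: [0.964, -0.265, -0.0, -0.0]
wrist_force: [-0.3, -0.0, 0.0]
gripper_width: 0.685
finger_force: 0.0
```

{"fn": "drive_tool", "kwargs": {"rows": [-0.36,0.04,-0.37,0.09,0,-0.36,0.04,-0.37,0.09,0,-0.36,0.04,-0.37,0.09,0,-0.36,0.04,-0.37,0.09,0,-0.36,0.04,-0.37,0.09,0,-0.36,0.04,-0.37,0.09,0,-0.36,0.04,-0.37,0.09,0,-0.36,0.04,-0.37,0.09,0,-0.36,0.04,-0.37,0.09,0,-0.36,0,0,0,0,-0.36,0,0,0,0]}}

```text
clock: 2.55
tcp_pos: [0.4119, -0.317, 0.1206]
ee_rot: [0.966, -0.26, -0.0, -0.0]
wrist_force: [0.4, -0.3, 0.8]
gripper_width: 0.681
finger_force: 0.0
```

```bash
cat > wt.py <<'E'
from h import *
import sys
np.set_printoptions(precision=4,suppress=True)
s=observe(); w=snapshot("wrist"); save(w,sys.argv[1]); print(s["tcp_pos"],s["ee_rot"],s["gripper_width"],s["q"])
h=cv2.cvtColor(w,cv2.COLOR_RGB2HSV)
red=((h[...,0]<6)|(h[...,0]>174))&(h[...,1]>150)&(h[...,2]>60)
k,l,st,ce=cv2.connectedComponentsWithStats(red.astype(np.uint8))
for i in range(1,k):
    if st[i,4]>60: print("red",st[i],ce[i],wr2world(ce[i],s,.02))
for n,z in(("tongs_grip",.015),("tongs_jaws",.015)):
    for r in look_for("wrist",n)[:2]: print(n,np.round(r["location"],1),r["confidence"],wr2world(r["location"],s,z))
E
python3 wt.py w1
```

```text
[ 0.4119 -0.317   0.1206] [ 0.9657 -0.2597 -0.0005 -0.0002] 0.6809272056931774 [-0.6788  0.387   1.9197 -0.0001  0.8359  1.4174]
red [  7   0  44  37 572] [25.8322 18.8986] [ 0.7166 -0.1926  0.02  ]
red [197  28  11  59 291] [200.6564  56.9691] [ 0.542  -0.3365  0.02  ]
red [298  30  16  61 504] [307.0139  59.0754] [ 0.4917 -0.4194  0.02  ]
tongs_grip [230.9 159.3] 0.88 [ 0.4447 -0.311   0.015 ]
tongs_jaws [276.2 158.8] 0.8 [ 0.4236 -0.3483  0.015 ]
```

View pics/w1.png

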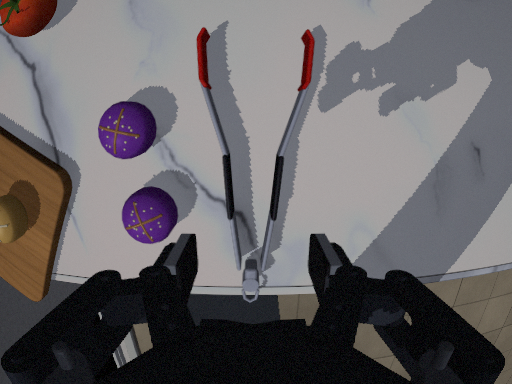

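The wrist view shows the tongs directly ahead: black zones at about (228,187) and (277,187), jaws at (202,58) and (307,60), hinge at (251,290). They are almost lined up with the tool.

```bash
python3 - <<'E'
from h import *
np.set_printoptions(precision=4,suppress=True)
s=observe(); w=cv2.imread("pics/w1.png"); h=cv2.cvtColor(w,cv2.COLOR_BGR2HSV)
m=(h[:240,:,2]<45); m[:, :205]=0; m[:,300:]=0; m[:145]=0
k,l,st,ce=cv2.connectedComponentsWithStats(m.astype(np.uint8)); g=[]
for i in range(1,k):
    if st[i,4]>80:
        p=wr2world(ce[i],s,.024); g.append(p); print(st[i],ce[i],p)
jl=[wr2world(u,s,.026) for u in((200.66,56.97),(307,59.1))]
G=np.mean(g[:2],0); J=np.mean(jl,0); print(G,J,np.linalg.norm(J-G),np.degrees(np.arctan2(*(J-G)[1::-1])))
Rm=R.from_quat(s["ee_rot"]).as_matrix(); print("tool x yaw",np.degrees(np.arctan2(Rm[1,0],Rm[0,0])),"delta tool",Rm.T@(G-s["tcp_pos"]))
E
```

```text
[223 153  11  66 384] [228.5859 184.388 ] [ 0.4256 -0.3008  0.024 ]
[270 155  13  65 443] [276.0677 186.386 ] [ 0.4015 -0.3382  0.024 ]
[ 0.4135 -0.3195  0.024 ] [ 0.515  -0.3806  0.026 ] 0.11841965265443483 -31.06435143806066
tool x yaw -30.35549625003118 delta tool [ 0.0021 -0.0014  0.0974]
```

{"fn": "drive_tool", "kwargs": {"rows": [-0.36,0.02,-0.014,0.2,0.008,-0.36,0,0,0.3,0,-0.36,0,0,0.3,0,-0.36,0,0,0.2,0,-0.36,0,0,0.1,0,-0.36,0,0,0.06,0,-0.36,0,0,0,0,-0.36,0,0,0,0]}}

```text
clock: 3.37
tcp_pos: [0.4138, -0.3194, 0.0058]
ee_rot: [0.963, -0.268, 0.001, 0.0]
wrist_force: [-0.3, 0.7, 0.7]
gripper_width: 0.675
finger_force: 0.0
```

{"fn": "drive_tool", "kwargs": {"rows": [-0.2,0,0,0.02,0,-0.1,0,0,0,0,0,0,0,0,0,0,0,0,0,0,0,0,0,0,0,0,0,0,0,0]}}

```text
clock: 3.87
tcp_pos: [0.4136, -0.3185, 0.0033]
ee_rot: [0.964, -0.267, 0.0, 0.0]
wrist_force: [-0.6, 0.3, -0.6]
gripper_width: 0.498
finger_force: 0.0
```

```bash
python3 wt.py w2
```

```text
[ 0.4136 -0.3185  0.0033] [ 0.9636 -0.2675  0.0002  0.0001] 0.4982298180577021 [-0.679   0.594   1.9547 -0.      0.5924  1.4334]
red [151   0  29  79 888] [160.3761  40.4167] [ 0.5338 -0.332   0.02  ]
red [ 324    0   29   79 1505] [339.7542  36.307 ] [ 0.4862 -0.415   0.02  ]
tongs_grip [201.9 148.7] 0.66 [ 0.4707 -0.3191  0.015 ]
tongs_jaws [303.  146.5] 0.57 [ 0.4432 -0.3671  0.015 ]
```

View pics/w2.png

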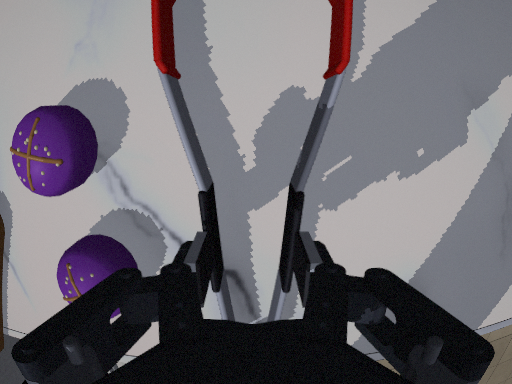

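The wrist view shows the pads beside the black zones near (200,260) and (300,260). The jaws are still wide open and the finger force is 0, so I'll close further in small steps.

{"fn": "drive_tool", "kwargs": {"rows": [0.06,0,0,0,0,0.06,0,0,0,0,0.06,0,0,0,0]}}

```text
clock: 4.27
tcp_pos: [0.4135, -0.3185, 0.003]
ee_rot: [0.964, -0.268, -0.0, -0.0]
wrist_force: [-1.0, 0.3, -1.2]
gripper_width: 0.471
finger_force: 0.0
```

{"fn": "drive_tool", "kwargs": {"rows": [0.12,0,0,0,0,0.12,0,0,0,0,0.12,0,0,0,0]}}

```text
clock: 4.52
tcp_pos: [0.4135, -0.3185, 0.003]
ee_rot: [0.964, -0.268, -0.0, -0.0]
wrist_force: [-0.2, -0.3, -0.3]
gripper_width: 0.436
finger_force: 0.0
```

```bash
python3 wt.py w3
```

```text
[ 0.4135 -0.3185  0.003 ] [ 0.9635 -0.2676 -0.     -0.    ] 0.4361715405758761 [-0.6792  0.5945  1.9548 -0.      0.5923  1.4334]
red [151   0  29  79 815] [159.3583  39.3423] [ 0.5344 -0.3319  0.02  ]
red [ 323    0   30   79 1499] [339.7505  36.1828] [ 0.4861 -0.4149  0.02  ]
tongs_grip [305.3 141.3] 0.77 [ 0.4449 -0.3695  0.015 ]
tongs_jaws [303.  141.9] 0.57 [ 0.4453 -0.3683  0.015 ]
```

```bash
python3 - <<'E'
import cv2
a=cv2.imread("pics/w3.png")[150:340,120:390]; cv2.imwrite("pics/w3c.png",cv2.resize(a,None,fx=2.8,fy=2.8,interpolation=cv2.INTER_CUBIC))
E
```

```text
(no output)
```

View pics/w3c.png

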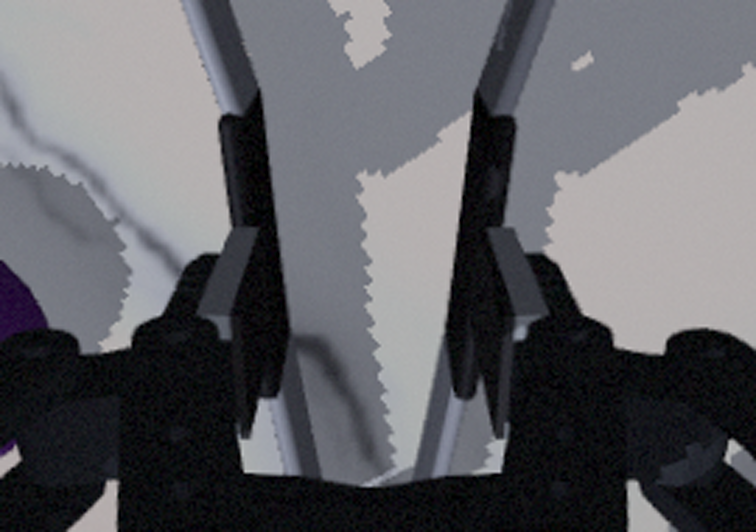

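The pads now sit close beside the black zones with a few mm still open on each side. The opening doesn't map linearly to mm, so I'll keep closing.

{"fn": "drive_tool", "kwargs": {"rows": [0.2,0,0,0,0,0.2,0,0,0,0,0.2,0,0,0,0]}}

```text
clock: 4.92
tcp_pos: [0.4135, -0.3185, 0.003]
ee_rot: [0.964, -0.268, -0.0, 0.0]
wrist_force: [1.1, 0.2, -0.1]
gripper_width: 0.404
finger_force: 0.0
```

```bash
python3 wt.py w4
```

```text
[ 0.4135 -0.3185  0.003 ] [ 0.9635 -0.2676 -0.      0.    ] 0.4037244342664281 [-0.6792  0.5945  1.9548 -0.      0.5923  1.4334]
red [151   0  29  78 761] [158.8187  39.4875] [ 0.5345 -0.3316  0.02  ]
red [ 323    0   30   79 1497] [339.7375  36.1777] [ 0.4861 -0.4149  0.02  ]
tongs_grip [304.3 134.6] 0.59 [ 0.4484 -0.3709  0.015 ]
tongs_jaws [304.7 134.9] 0.72 [ 0.4482 -0.371   0.015 ]
```

{"fn": "drive_tool", "kwargs": {"rows": [0.28,0,0,0,0,0.28,0,0,0,0,0.28,0,0,0,0]}}

```text
clock: 5.32
tcp_pos: [0.4135, -0.3185, 0.003]
ee_rot: [0.964, -0.268, -0.0, -0.0]
wrist_force: [-0.3, 0.5, -0.5]
gripper_width: 0.36
finger_force: 0.0
```

```bash
python3 wt.py w5
```

```text
[ 0.4135 -0.3185  0.003 ] [ 0.9635 -0.2676 -0.     -0.    ] 0.359763701388331 [-0.6792  0.5945  1.9548  0.      0.5923  1.4334]
red [151   0  26  77 728] [158.2102  37.9684] [ 0.5355 -0.3318  0.02  ]
red [ 323    0   30   79 1501] [339.7295  36.1765] [ 0.4861 -0.4149  0.02  ]
tongs_grip [197.8 134.4] 0.61 [ 0.4784 -0.3215  0.015 ]
tongs_jaws [307.6 128.3] 0.83 [ 0.4505 -0.3742  0.015 ]
```

```bash
python3 - <<'E'
import cv2
a=cv2.imread("pics/w5.png")[150:340,120:390]; cv2.imwrite("pics/w5c.png",cv2.resize(a,None,fx=2.8,fy=2.8,interpolation=cv2.INTER_CUBIC))
E
```

```text
(no output)
```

View pics/w5c.png

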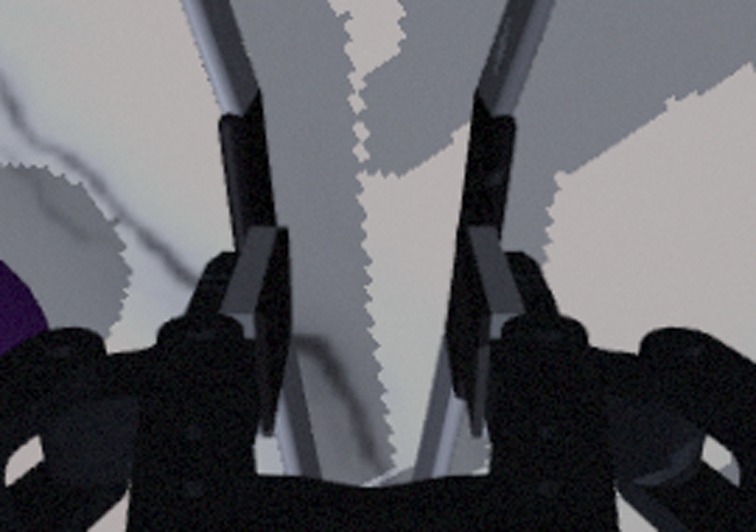

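```bash
python3 - <<'E'
from h import *
np.set_printoptions(precision=4,suppress=True)
s=observe(); M=np.array(calibration("wrist")["mount"]); print(M)
Rm=R.from_quat(s["ee_rot"]).as_matrix(); t=np.array(s["tcp_pos"])
for zt in(0,-.01,-.02,-.03):
    for y in(.01,.016,.025): print(zt,y,[wproj(t+Rm@[x,y*sg,zt],s) for x in(.011,) for sg in(-1,1)])
e=np.array([.857,-.515,0]);l=np.array([.515,.857,0]);G=np.array([.4135,-.3195,0])
for x in(-.03,.03):
  for z in(0,.03): print("zone",x,z,wproj(G+e*x+l*.0255+[0,0,z],s),wproj(G+e*x-l*.0255+[0,0,z],s))
E
```

```text
[[-0.0009 -0.9637 -0.2669  0.0673]
 [ 1.     -0.0011  0.0005 -0.0013]
 [-0.0007 -0.2669  0.9637 -0.1725]
 [ 0.      0.      0.      1.    ]]
0 0.01 [array([238.2306, 208.6797]), array([270.9765, 208.6373])]
0 0.016 [array([228.4376, 208.6711]), array([280.7488, 208.6036])]
0 0.025 [array([213.8518, 208.6404]), array([295.2868, 208.5354])]
-0.01 0.01 [array([237.4507, 214.0387]), array([272.0085, 213.9903])]
-0.01 0.016 [array([227.1196, 214.0202]), array([282.3154, 213.943 ])]
-0.01 0.025 [array([211.7444, 213.9646]), array([297.6344, 213.8448])]
-0.02 0.01 [array([236.5836, 220.0194]), array([273.1559, 219.9634])]
-0.02 0.016 [array([225.6548, 219.9876]), array([284.056 , 219.8983])]
-0.02 0.025 [array([209.4052, 219.8989]), array([300.2392, 219.7604])]
-0.03 0.01 [array([235.6146, 226.7309]), array([274.4379, 226.6651])]
-0.03 0.016 [array([224.0188, 226.6811]), array([285.9995, 226.5763])]
-0.03 0.025 [array([206.7965, 226.548 ]), array([303.1427, 226.3859])]
zone -0.03 0 [217.7664 264.4185] [293.684 264.161]
zone -0.03 0.03 [212.4464 288.8503] [300.0301 288.4749]
zone 0.03 0 [213.8843 176.4453] [297.909 176.341]
zone 0.03 0.03 [206.5322 188.5944] [306.577  188.4412]
```

```bash
python3 - <<'E'
from h import *
s=observe(); Rm=R.from_quat(s["ee_rot"]).as_matrix(); t=np.array(s["tcp_pos"]); o=[]
for c,n in(("side",75),("scene",75)):
    a=snapshot(c)[:,:,::-1].copy(); save(a[:,:,::-1],c+"2")
    u,v=proj(c,[t])[0].astype(int); k=5
    x0,y0=u-38,v-50
    b=cv2.resize(a[y0:y0+75,x0:x0+75],None,fx=5,fy=5,interpolation=cv2.INTER_CUBIC)
    for z,col in((0,(0,255,0)),(-.02,(0,255,255)),(-.04,(255,0,255))):
        for y in(-.02,.02):
            p=(proj(c,[t+Rm@[.0,y,z]])[0]-[x0,y0]+.5)*5; cv2.circle(b,tuple(p.astype(int).tolist()),3,col,-1)
    o.append(b)
cv2.imwrite("pics/sd.png",np.hstack(o))
E
```

```text
(no output)
```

View pics/sd.png

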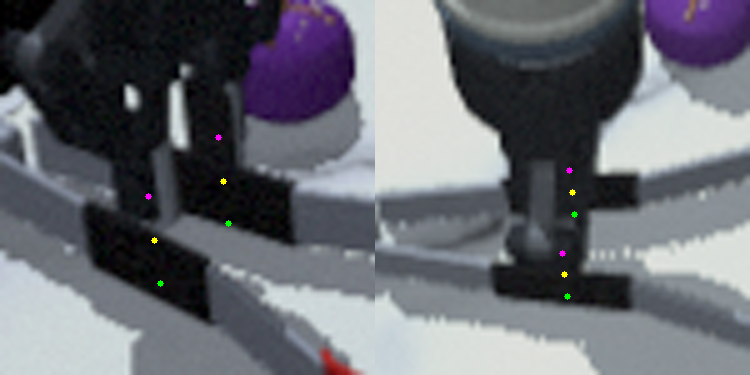

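The side and scene pictures show the finger pads about 30 mm above where the stated TCP would put them. They pass just over the tongs' top, which matches the zero force. I'll reopen, go down about 24 mm while watching the force, then close.

{"fn": "drive_tool", "kwargs": {"rows": [-0.4,0,0,0,0,-0.4,0,0,0,0,-0.4,0,0,0,0,-0.4,0,0,0.03,0,-0.4,0,0,0.03,0,-0.4,0,0,0.03,0,-0.4,0,0,0.03,0,-0.4,0,0,0,0]}}

```text
clock: 6.23
tcp_pos: [0.4131, -0.3182, -0.0098]
ee_rot: [0.964, -0.268, -0.001, -0.0]
wrist_force: [-0.5, 0.8, -0.0]
gripper_width: 0.699
finger_force: 0.0
```

{"fn": "drive_tool", "kwargs": {"rows": [-0.4,0,0,0.03,0,-0.4,0,0,0.03,0,-0.4,0,0,0.03,0,-0.4,0,0,0.03,0,-0.4,0,0,0,0]}}

```text
clock: 6.65
tcp_pos: [0.4131, -0.3182, -0.0216]
ee_rot: [0.964, -0.268, -0.0, -0.0]
wrist_force: [-0.7, 0.7, -0.1]
gripper_width: 0.702
finger_force: 0.0
```

{"fn": "drive_tool", "kwargs": {"rows": [-0.15,0,0,0,0,-0.1,0,0,0,0,-0.05,0,0,0,0,0.0,0,0,0,0,0.0,0,0,0,0]}}

```text
clock: 7.07
tcp_pos: [0.4139, -0.319, -0.0203]
ee_rot: [0.964, -0.268, 0.001, 0.0]
wrist_force: [-0.3, -0.9, 5.7]
gripper_width: 0.503
finger_force: 5.6
```

```bash
python3 wt.py w6
```

```text
[ 0.4139 -0.319  -0.0203] [ 0.9635 -0.2677  0.0006  0.0003] 0.5026505705197091 [-0.6793  0.639   1.9553 -0.0001  0.546   1.4335]
red [159   0  29  70 813] [167.0996  32.3014] [ 0.5262 -0.3401  0.02  ]
red [ 322    0   31   72 1538] [338.9545  31.9376] [ 0.4863 -0.4068  0.02  ]
tongs_grip [299.3 153.2] 0.68 [ 0.4458 -0.3622  0.015 ]
tongs_jaws [300.5 148.4] 0.79 [ 0.4475 -0.3638  0.015 ]
```

The pads now grip with 5.6 N and the jaws have started to narrow. I'll lift a little and check.

{"fn": "drive_tool", "kwargs": {"rows": [0.0,0,0,-0.1,0,0.0,0,0,-0.2,0,0.0,0,0,-0.25,0,0.0,0,0,-0.25,0,0.0,0,0,-0.2,0,0.0,0,0,0,0,0.0,0,0,0,0]}}

```text
clock: 7.8
tcp_pos: [0.4141, -0.319, 0.0804]
ee_rot: [0.964, -0.268, 0.001, 0.001]
wrist_force: [-0.2, 0.5, -2.0]
gripper_width: 0.5
finger_force: 4.2
```

```bash
python3 wt.py w7; python3 - <<'E'
from h import *
np.set_printoptions(precision=4,suppress=True)
a=snapshot("side"); save(a,"side3"); b=snapshot("scene"); save(b,"scene3")
for c,im in(("side",a),("scene",b)):
    for n in("dark_roll_center","pale_roll_center"):
        for r in look_for(c,n)[:3]: print(c,n,np.round(r["location"],1),round(r["confidence"],2),px2world(c,r["location"],.045)[:2])
E
```

```text
[ 0.4141 -0.319   0.0804] [ 0.9635 -0.2676  0.0013  0.0006] 0.5004654180902904 [-0.6791  0.4553  1.9357 -0.      0.7477  1.4334]
red [  0   0  27  39 359] [ 9.5738 14.5487] [ 0.7096 -0.2057  0.02  ]
red [158   0  20  63 655] [164.6443  30.6305] [ 0.5704 -0.3298  0.02  ]
red [ 321    0   32   71 1532] [338.4445  31.9824] [ 0.4975 -0.448   0.02  ]
tongs_grip [298.7 154.3] 0.56 [ 0.4262 -0.3687  0.015 ]
tongs_jaws [300.6 148.3] 0.76 [ 0.4297 -0.3724  0.015 ]
side dark_roll_center [291.3 155.9] 0.94 [0.6707 0.0027]
side dark_roll_center [232.3 226.2] 0.91 [ 0.5257 -0.2923]
side dark_roll_center [191.8 214.2] 0.73 [ 0.4462 -0.2492]
side pale_roll_center [233.2 170.1] 0.71 [ 0.5264 -0.0677]
scene dark_roll_center [259.6 234.1] 0.7 [ 0.5128 -0.2639]
scene dark_roll_center [261.5 138.4] 0.67 [0.6748 0.0176]
```

```bash
python3 - <<'E'
from h import *
np.set_printoptions(precision=3,suppress=True)
def ln(c,a,b):
    cc=calibration(c); Rm=cv2.Rodrigues(np.array(cc["rvec"],float))[0]; o=-Rm.T@np.array(cc["tvec"]).ravel()
    d=[Rm.T@np.array([(u-cc["cx"])/cc["fx"],(v-cc["cy"])/cc["fy"],1]) for u,v in(a,b)]
    n=np.cross(*d); return o,n/np.linalg.norm(n),d
for c,a,b in(("scene",(301,308),(326,100)),("scene",(315,308),(361,100)),("scene",(315,308),(338,100)),("side",(307,148),(512,185)),("side",(312,112),(512,156)),("side",(307,148),(314,0)),("side",(305,140),(320,0))):
    o,n,d=ln(c,a,b); print(c,a,b,n); 
    for x in(.7,.8,.9,1.0): print("  x",x,[o+q*(x-o[0])/q[0] for q in d])
a=cv2.imread("pics/side3.png"); b=cv2.imread("pics/scene3.png")
cv2.imwrite("pics/v9.png",np.hstack([cv2.resize(a,(400,300)),cv2.resize(b,(400,300))]))
E
```

```text
scene (301, 308) (326, 100) [ 0.774 -0.632  0.021]
  x 0.7 [array([ 0.7  , -0.238, -0.618]), array([ 0.7  , -0.207,  0.318])]
  x 0.8 [array([ 0.8  , -0.126, -0.948]), array([ 0.8  , -0.088,  0.202])]
  x 0.9 [array([ 0.9  , -0.015, -1.278]), array([0.9  , 0.031, 0.086])]
  x 1.0 [array([ 1.   ,  0.097, -1.609]), array([ 1.   ,  0.149, -0.03 ])]
scene (315, 308) (361, 100) [ 0.699 -0.715  0.005]
  x 0.7 [array([ 0.7  , -0.307, -0.481]), array([ 0.7  , -0.301,  0.381])]
  x 0.8 [array([ 0.8  , -0.211, -0.78 ]), array([ 0.8  , -0.204,  0.279])]
  x 0.9 [array([ 0.9  , -0.116, -1.079]), array([ 0.9  , -0.107,  0.178])]
  x 1.0 [array([ 1.   , -0.02 , -1.378]), array([ 1.   , -0.01 ,  0.076])]
scene (315, 308) (338, 100) [ 0.765 -0.642  0.051]
  x 0.7 [array([ 0.7  , -0.307, -0.481]), array([ 0.7  , -0.242,  0.342])]
  x 0.8 [array([ 0.8  , -0.211, -0.78 ]), array([ 0.8  , -0.131,  0.231])]
  x 0.9 [array([ 0.9  , -0.116, -1.079]), array([ 0.9  , -0.021,  0.12 ])]
  x 1.0 [array([ 1.   , -0.02 , -1.378]), array([1.   , 0.09 , 0.009])]
side (307, 148) (512, 185) [-0.191 -0.387 -0.902]
  x
[... 624 characters left out ...]
   , -0.312,  0.192])]
side (307, 148) (314, 0) [ 0.986 -0.166  0.023]
  x 0.7 [array([ 0.7  , -0.045,  0.088]), array([ 0.7  , -0.002,  0.401])]
  x 0.8 [array([ 0.8  ,  0.513, -0.172]), array([0.8  , 0.582, 0.337])]
  x 0.9 [array([ 0.9  ,  1.072, -0.433]), array([0.9  , 1.167, 0.274])]
  x 1.0 [array([ 1.   ,  1.63 , -0.693]), array([1.   , 1.752, 0.21 ])]
side (305, 140) (320, 0) [ 0.982 -0.185 -0.035]
  x 0.7 [array([ 0.7  , -0.01 ,  0.093]), array([ 0.7  , -0.069,  0.408])]
  x 0.8 [array([ 0.8  ,  0.57 , -0.164]), array([0.8  , 0.473, 0.349])]
  x 0.9 [array([ 0.9  ,  1.15 , -0.421]), array([0.9  , 1.016, 0.29 ])]
  x 1.0 [array([ 1.   ,  1.73 , -0.678]), array([1.   , 1.559, 0.231])]
```

View pics/v9.png

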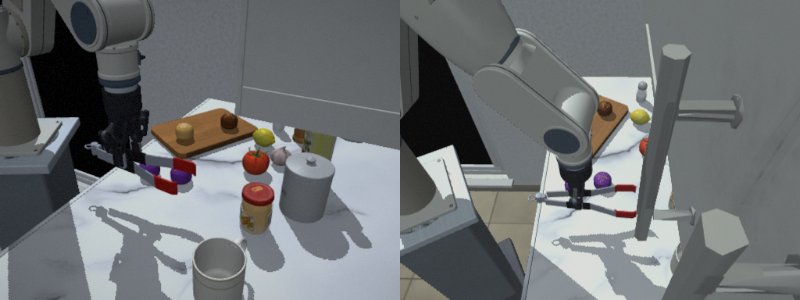

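The side and scene views show the tongs lifted level in the gripper at about (130,160) and (590,195) of the montage, with both purple rolls untouched. The bars and panel at the right lie behind and above the far side, away from my path. Next I'll carry the tongs over behind the dark roll.

{"fn": "drive_tool", "kwargs": {"rows": [0,-0.02,-0.1,-0.08,0,0,-0.04,-0.2,-0.08,0,0,-0.05,-0.3,-0.08,0,0,-0.05,-0.3,-0.08,0,0,-0.05,-0.3,-0.08,0,0,-0.05,-0.3,-0.08,0,0,-0.05,-0.3,-0.08,0,0,-0.05,-0.3,-0.08,0,0,-0.05,-0.3,-0.08,0,0,-0.05,-0.3,-0.08,0,0,-0.05,-0.3,-0.08,0,0,-0.05,-0.3,-0.08,0,0,-0.05,-0.3,-0.08,0,0,-0.04,-0.2,-0.08,0,0,-0.02,-0.1,-0.08,0,0,0,0,0,-0.06,0,0,0,0,-0.06,0,0,0,0,0,0,0,0,0,0]}}

```text
clock: 9.83
tcp_pos: [0.5567, 0.0501, 0.1992]
ee_rot: [0.984, -0.177, -0.0, 0.0]
wrist_force: [-0.2, -0.2, -1.1]
gripper_width: 0.502
finger_force: 4.2
```

```bash
python3 - <<'E'
from h import *
np.set_printoptions(precision=4,suppress=True)
s=observe(); w=snapshot("wrist"); save(w,"w8"); print(s["tcp_pos"],s["ee_rot"],s["gripper_width"],s["finger_force"],s["q"])
for n in("dark_roll_center","pale_roll_center","tongs_jaws"):
    for r in look_for("wrist",n)[:3]: print(n,np.round(r["location"],1),r["confidence"],wr2world(r["location"],s,.045))
h=cv2.cvtColor(w,cv2.COLOR_RGB2HSV)
red=((h[...,0]<6)|(h[...,0]>174))&(h[...,1]>150)&(h[...,2]>60)
k,l,st,ce=cv2.connectedComponentsWithStats(red.astype(np.uint8))
for i in range(1,k):
    if st[i,4]>60: print("red",st[i],ce[i])
E
```

```text
[0.5567 0.0501 0.1992] [ 0.9842 -0.1772 -0.0001  0.0001] 0.5021154890752014 4.188305118150311 [ 0.0684  0.3304  1.7797 -0.0001  1.0318  1.9955]
dark_roll_center [453.3 129.9] 0.83 [ 0.5269 -0.2133  0.045 ]
dark_roll_center [448.7 189.4] 0.82 [ 0.4516 -0.1887  0.045 ]
dark_roll_center [396.    2.8] 0.7 [ 0.6996 -0.1855  0.045 ]
pale_roll_center [337.  166.7] 0.66 [ 0.5335 -0.0432  0.045 ]
pale_roll_center [194.3 146.9] 0.25 [0.6106 0.1005 0.045 ]
tongs_jaws [301.1 148.9] 0.81 [ 0.5667 -0.01    0.045 ]
red [ 158    0   30   69 1461] [170.6537  30.7077]
red [ 321    0   32   71 1541] [338.7683  31.695 ]
red [383   0  38  15 288] [401.0243   7.125 ]
```

View pics/w8.png

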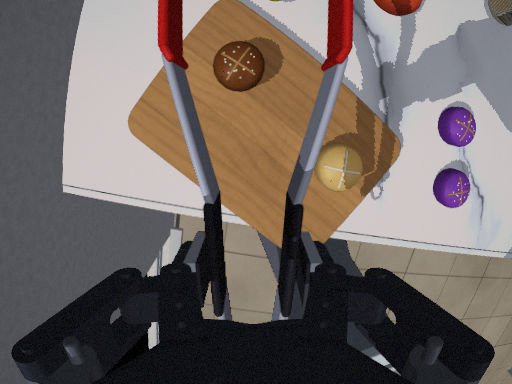

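The wrist view shows the dark roll at (238,66) between the tongs' arms, the pale roll at (339,168) and the jaws at (171,31) and (339,32). That was my last picture, so from here I'll work from numbers.

```bash
cat > roll.py <<'E'
from h import *
np.set_printoptions(precision=4,suppress=True)
def roll(w,s,guess,z=.043,rad=40):
    u=wproj(guess,s); h=cv2.cvtColor(w,cv2.COLOR_RGB2HSV); g=cv2.cvtColor(w,cv2.COLOR_RGB2GRAY)
    m=((g<85)&(h[...,1]>70)).astype(np.uint8); mk=np.zeros_like(m); cv2.circle(mk,tuple(int(x) for x in u),rad,1,-1)
    m=cv2.morphologyEx(m&mk,cv2.MORPH_CLOSE,np.ones((9,9),np.uint8)); m=cv2.morphologyEx(m,cv2.MORPH_OPEN,np.ones((9,9),np.uint8))
    k,l,st,ce=cv2.connectedComponentsWithStats(m); i=1+np.argmax(st[1:,4]); c=st[i,:2]+(st[i,2:4]-1)/2
    return u,st[i],ce[i],c,wr2world(ce[i],s,z),wr2world(c,s,z)
if __name__=="__main__":
    s=observe(); w=snapshot("wrist"); Rm=R.from_quat(s["ee_rot"]).as_matrix(); t=np.array(s["tcp_pos"])
    r=roll(w,s,[.675,.012,.043])
    for x in r: print(x)
    print("roll in tool",Rm.T@(r[4]-t),Rm.T@(r[5]-t),"yaw",np.degrees(np.arctan2(Rm[1,0],Rm[0,0])))
    zt=-.050
    for uv in((183,67),(325,69),(170.7,30.7),(338.8,31.7)):
        print(uv,Rm.T@(wr2world(uv,s,t[2]-zt)-t))
E
python3 roll.py
```

```text
[248.4226  64.4056]
[ 214   38   69   53 2831]
[246.9551  63.4225]
[248.  64.]
[0.6766 0.0131 0.043 ]
[0.6756 0.0123 0.043 ]
roll in tool [ 0.125  -0.0071  0.156 ] [ 0.1243 -0.006   0.156 ] yaw -20.36261765118547
(183, 67) [ 0.0884 -0.0299 -0.05  ]
(325, 69) [ 0.0876  0.0286 -0.05  ]
(170.7, 30.7) [ 0.105  -0.0354 -0.05  ]
(338.8, 31.7) [ 0.1047  0.0349 -0.05  ]
```

```bash
python3 - <<'E'
from h import *
np.set_printoptions(precision=4,suppress=True)
s=observe(); Rm=R.from_quat(s["ee_rot"]).as_matrix(); t=np.array(s["tcp_pos"])
w=cv2.imread("pics/w8.png"); g=cv2.cvtColor(w,cv2.COLOR_BGR2HSV)
for row in(55,66,75): print([tuple(int(v) for v in w[row,c]) for c in range(206,290,4)])
print([tuple(int(v) for v in w[r,238]) for r in range(30,104,4)])
p=wr2world((239,65.5),s,.043); print(p,Rm.T@(p-t))
for a in np.linspace(0,2*np.pi,8,endpoint=False): print(wproj(p+[.028*np.cos(a),.028*np.sin(a),-.003],s))
print(calibration("wrist")["fx"],s["clock"])
E
```

```text
[(71, 113, 153), (67, 112, 154), (71, 110, 153), (23, 48, 91), (34, 64, 103), (64, 103, 144), (26, 56, 102), (23, 55, 100), (31, 59, 103), (66, 103, 145), (26, 52, 91), (38, 59, 93), (36, 58, 88), (12, 34, 68), (27, 44, 68), (42, 71, 103), (46, 74, 103), (39, 72, 100), (41, 68, 99), (50, 83, 116), (68, 110, 152)]
[(68, 116, 157), (72, 118, 161), (17, 44, 82), (24, 56, 98), (25, 58, 105), (31, 65, 111), (44, 75, 119), (72, 109, 151), (28, 62, 108), (74, 113, 153), (37, 64, 104), (20, 50, 91), (24, 50, 89), (19, 43, 77), (15, 29, 57), (40, 70, 103), (42, 67, 96), (39, 69, 96), (43, 70, 100), (64, 103, 142), (73, 113, 155)]
[(78, 123, 165), (73, 119, 162), (63, 104, 145), (23, 51, 93), (30, 59, 104), (39, 67, 114), (57, 92, 132), (35, 68, 110), (31, 56, 104), (27, 55, 99), (29, 57, 100), (33, 58, 100), (34, 66, 105), (2, 34, 67), (21, 46, 69), (42, 68, 98), (37, 65, 94), (53, 86, 118), (69, 111, 149), (61, 101, 138), (69, 111, 151)]
[(69, 111, 155), (64, 105, 144), (69, 109, 150), (25, 41, 73), (115, 140, 153), (25, 48, 91), (25, 57, 99), (32, 55, 101), (74, 112, 156), (28, 62, 108), (29, 63, 108), (26, 57, 103), (33, 59, 103), (18, 47, 94), (22, 48, 90), (7, 28, 57), (77, 120, 163), (71, 117, 158), (75, 119, 163)]
[0.6775 0.0221 0.043 ] [ 0.1227 -0.0158  0.156 ]
[230.3157  43.5432]
[216.0714  56.4029]
[215.3158  75.0157]
[228.5232  88.5358]
[248.0251  89.0201]
[262.3614  76.1282]
[263.0696  57.4376]
[249.7701  43.9496]
297.3186396354542 10.0833
```

{"fn": "drive_tool", "kwargs": {"rows": [0,0.02,-0.08,0.1,0,0,0.02,-0.077,0.2,0,0,0,0,0.3,0,0,0,0,0.2,0,0,0,0,0.15,0,0,0,0,0.05,0,0,0,0,0,0,0,0,0,0,0]}}

```text
clock: 10.75
tcp_pos: [0.5667, 0.0637, 0.099]
ee_rot: [0.984, -0.176, -0.0, -0.0]
wrist_force: [0.1, 1.0, -0.8]
gripper_width: 0.501
finger_force: 4.2
```

```bash
python3 - <<'E'
from h import *
np.set_printoptions(precision=4,suppress=True)
s=observe(); w=snapshot("wrist"); save(w,"w9"); Rm=R.from_quat(s["ee_rot"]).as_matrix(); t=np.array(s["tcp_pos"]); print(t,s["wrist_force"])
r=w[...,0].astype(int)
for row in(30,44,58): print(row,"".join("#" if r[row,c]<90 else("o" if r[row,c]<112 else ".") for c in range(170,345,1)))
for col in(245,254,263): print(col,"".join("#" if r[k,col]<90 else("o" if r[k,col]<112 else ".") for k in range(0,110)))
p0=np.array([.677,.0225,.040])
E=[wproj(p0+[.028*np.cos(a),.028*np.sin(a),0],s) for a in np.linspace(0,2*np.pi,36,endpoint=False)]
print("pred c",wproj(p0,s),np.min(E,0),np.max(E,0),Rm.T@(p0-t))
E
```

```text
[0.5667 0.0637 0.099 ] [ 0.0809  1.0042 -0.8035]
30 ############..........................................o#oooo.....ooooooooooooooooooooo#######ooooo##################ooooooooooooooooooooooooooooooo.ooooooo...ooooooooo...oo...
44 ############....................................o#ooooooooooooooo...ooo....o...........oo##########...####################oooooo.oooooooooooooooooooooooooo...ooooooooooooo....
58 ...o##########...................................##ooooo.o...................o.......ooooooooo##########oooo##############ooooooooooooooooooooooooooooooo.ooooooooooo..........
245 ................#####ooooooooooooooo.....o..oo.o#....................ooooooooooo######........................
254 ...............o####o..oooooooooooooo#ooo.......oo......o..o..ooooooooooooooooooo######.......................
263 ................o#############oo..oo###########oo.o#...###ooooooooooooooooooooo#######........................
pred c [254.702   51.3367] [218.2914  17.9724] [291.043   86.3995] [0.1178 0.0005 0.059 ]
```

The prediction matches to within 1–3 px, and the roll is centred between the jaws. Now I'll go straight down over it.

{"fn": "drive_tool", "kwargs": {"rows": [0,0,0,0.15,0,0,0,0,0.15,0,0,0,0,0.15,0,0,0,0,0.1,0,0,0,0,0.1,0,0,0,0,0.1,0,0,0,0,0.08,0,0,0,0,0.06,0,0,0,0,0.03,0,0,0,0,0,0]}}

```text
clock: 11.63
tcp_pos: [0.566, 0.0635, 0.0064]
ee_rot: [0.984, -0.176, -0.0, 0.0]
wrist_force: [-0.7, -0.3, -1.6]
gripper_width: 0.501
finger_force: 4.2
```

```bash
python3 - <<'E'
from h import *
np.set_printoptions(precision=4,suppress=True)
s=observe(); w=snapshot("wrist"); save(w,"w10"); Rm=R.from_quat(s["ee_rot"]).as_matrix(); t=np.array(s["tcp_pos"]); print(t,s["wrist_force"],s["finger_force"])
r=w[...,0].astype(int)
h=cv2.cvtColor(w,cv2.COLOR_RGB2HSV); red=((h[...,0]<6)|(h[...,0]>174))&(h[...,1]>150)&(h[...,2]>60)
for row in(15,30,44,58,65): print(row,"".join("R" if red[row,c] else "#" if r[row,c]<90 else("o" if r[row,c]<112 else ".") for c in range(150,365,1)))
for col in(245,254,263): print(col,"".join("#" if r[k,col]<90 else("o" if r[k,col]<112 else ".") for k in range(0,110)))
p0=np.array([.677,.0225,.040])
E=[wproj(p0+[.028*np.cos(a),.028*np.sin(a),0],s) for a in np.linspace(0,2*np.pi,36,endpoint=False)]
print("pred c",wproj(p0,s),np.min(E,0),np.max(E,0),Rm.T@(p0-t))
E
```

```text
[0.566  0.0635 0.0064] [-0.678  -0.2672 -1.6384] 4.188290919555584
15 ........RRRRRRRRRRRRRRRRRRRRRRRR.........ooo##ooooooooooo...........o......................ooo.............ooooo.oooo.ooo.oooooooooooooo..........oooo##################oooooooooo#R#RRRRRRRRRRRRRRRRRRRRRRoooooooooooo
30 ........RRRRRRRRRRRRRRRRRRRRRRRR...............o#####oooooooooo........................................ooooooooooooooooooooooooooooooooooooooooooo##oo#############ooooooooooo.o.oRRRRRRRRRRRRRRRRRRRRRRRRRooooo.o..o.o
44 ........RRRRRRRRRRRRRRRRRRRRRRRR........................o###########ooooooooooooooooooooooooooooooooooooooooooooooooooooooooooooooooooo###################o...o.oo.oo..ooo.......RRRRRRRRRRRRRRRRRRRRRRRRRRooooooo.o...
58 ................RRRRRRRRRRRRRRRRRR....................................######################################################################ooo..................................RRRRRRRRRRRRRRRRRRR...oooooooooooooooo
65 ......................o######RRRRRRRRR............................o.................o##########################################.............................................RRRRRRRRRRRRooo.........oooooo..ooo.o.ooooo
245 ......................................oooooooooooooooo##############..........................................
254 .............................ooo.ooooooooooooooooooooo###############.........................................
263 .o.o.oo..o..ooooo.oooooo......ooooooooooooooooooooooo###############..........................................
pred c [255.3698  10.6933] [195.8761 -38.5558] [314.6172  66.6235] [ 0.1183  0.0001 -0.0337]
```

{"fn": "drive_tool", "kwargs": {"rows": [0.05,0,0,0,0,0.1,0,0,0,0,0.15,0,0,0,0,0.2,0,0,0,0,0.25,0,0,0,0,0.3,0,0,0,0,0.4,0,0,0,0,0.4,0,0,0,0,0.4,0,0,0,0], "force": 30}}

```text
clock: 12.43
tcp_pos: [0.5665, 0.0636, 0.0071]
ee_rot: [0.984, -0.176, 0.0, -0.0]
wrist_force: [0.3, -0.2, 0.6]
gripper_width: 0.381
finger_force: 29.9
```

The width stopped at 0.381 with 30 N, so the jaws are on the roll. Lifting.

{"fn": "drive_tool", "kwargs": {"rows": [0.6,0,0,-0.03,0,0.6,0,0,-0.06,0,0.6,0,0,-0.1,0,0.6,0,0,-0.15,0,0.6,0,0,-0.15,0,0.6,0,0,-0.15,0,0.6,0,0,-0.1,0,0.6,0,0,-0.05,0,0.6,0,0,0,0,0.6,0,0,0,0]}}

```text
clock: 13.27
tcp_pos: [0.5662, 0.0635, 0.0861]
ee_rot: [0.984, -0.176, 0.0, -0.0]
wrist_force: [-0.1, 0.6, -1.5]
gripper_width: 0.384
finger_force: 29.9
```

```bash
cat > chk.py <<'E'
from h import *
import sys
np.set_printoptions(precision=4,suppress=True)
s=observe(); w=snapshot("wrist"); save(w,sys.argv[1]); print(s["tcp_pos"],s["wrist_force"],s["finger_force"],s["gripper_width"])
r=w[...,0].astype(int); h=cv2.cvtColor(w,cv2.COLOR_RGB2HSV); red=((h[...,0]<6)|(h[...,0]>174))&(h[...,1]>150)&(h[...,2]>60)
for row in(15,44,58,68): print(row,"".join("R" if red[row,c] else "#" if r[row,c]<90 else("o" if r[row,c]<112 else ".") for c in range(150,365,2)))
for c in("side","scene"):
    save(snapshot(c),c+sys.argv[1])
    for n in("dark_roll_center","pale_roll_center"): print(c,n,[(np.round(q["location"],1),round(q["confidence"],2)) for q in look_for(c,n)[:4]])
    Rm=R.from_quat(s["ee_rot"]).as_matrix(); print("pred held roll",proj(c,[np.array(s["tcp_pos"])+Rm@[.118,0,-.034]]))
E
python3 chk.py k1
```

```text
[0.5662 0.0635 0.0861] [-0.1339  0.6308 -1.5207] 29.94223415851593 0.3839393864792891
15 ..............RRRRRRRR##ooooooo...............o.....oo.oooooooooooo.....o###########RRRRRRR.................
44 ..............RRRRRRRRRRR...######ooooooooooooooooooooooooooooooooooo########oooR#RRRRRRRRRRooooooo.........
58 ..................RRRRRRR..........####################################....oooooRRRRRRR..o.................o
68 .....................#####..................o##############o.................oRRoooo....oo...............ooo
side dark_roll_center [(array([190.3, 214.1]), 0.72), (array([231.4, 222.2]), 0.71), (array([358.6, 198.2]), 0.29)]
side pale_roll_center [(array([233.1, 169.3]), 0.94), (array([337. , 169.7]), 0.54)]
pred held roll [[294.3679 124.4907]]
scene dark_roll_center [(array([258.5, 234.9]), 0.91), (array([224. , 236.8]), 0.89), (array([260.1, 116.4]), 0.76)]
scene pale_roll_center [(array([227.3, 171.6]), 0.63)]
pred held roll [[261.2153 116.3973]]
```

The roll is held: scene detection (260,116) matches the predicted (261,116). I'll raise it further and steady it.

{"fn": "drive_tool", "kwargs": {"rows": [0.6,0,0,-0.05,0,0.6,0,0,-0.1,0,0.6,-0.05,0,-0.15,0,0.6,-0.05,0,-0.15,0,0.6,-0.05,0,-0.15,0,0.6,-0.05,0,-0.15,0,0.6,-0.05,0,-0.15,0,0.6,-0.05,0,-0.15,0,0.6,0,0,-0.1,0,0.6,0,0,-0.05,0,0.6,0,0,0,0,0.6,0,0,0,0,0.6,0,0,0,0,0.6,0,0,0,0,0.6,0,0,0,0,0.6,0,0,0,0]}}

```text
clock: 14.95
tcp_pos: [0.538, 0.0738, 0.2054]
ee_rot: [0.984, -0.176, -0.001, 0.0]
wrist_force: [0.0, -0.5, -2.1]
gripper_width: 0.384
finger_force: 29.9
```

```bash
python3 chk.py k2
```

```text
[0.538  0.0738 0.2054] [ 0.0482 -0.4804 -2.1266] 29.94830310344696 0.3841567277669319
15 ...............RRRRRRR###ooooooooo.o..........o.ooooooooooooooooooo.....o###########RRRRRRR.................
44 ..............RRRRRRRRRRR...#######ooooooooooooooooooooooooooo#o#o###########...##RRRRRRRRRo................
58 ..................RRRRRRRo.........####################################.........RRRRRRR.....................
68 .....................#####..................o##############o..................RRoo#o........................
side dark_roll_center [(array([232.2, 221.9]), 0.75), (array([190.8, 215.3]), 0.68), (array([286.2,  72.1]), 0.5)]
side pale_roll_center [(array([235. , 168.1]), 0.83)]
pred held roll [[284.2823  74.6051]]
scene dark_roll_center [(array([224.1, 237. ]), 0.83), (array([259.1, 235.9]), 0.81)]
scene pale_roll_center [(array([229.3, 171.7]), 0.62), (array([306.7, 151.6]), 0.43)]
pred held roll [[249.0684  79.8838]]
```

The roll is held firmly: the wrist view hasn't changed and the side detection matches the prediction. Its centre is about 0.24 m up, and everything is still.

```bash
python3 -c "
from bench import *
print(finish_job())"
```

```text
the job is handed in; nothing more can be done
None
```

The job is handed in with the dark seeded roll held still in the tongs, its underside about 0.22 m above the worktop by my estimate; the gripper itself never touched the roll, and nothing else on the worktop was disturbed.

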